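# Test-spin the plating turntable and stop it on its index mark

### The arm

A 6-joint arm with a two-finger parallel gripper is mounted at the origin on a cart in front of the work surface, level with it; the furniture and walls round the work are solid. World frame = base frame: x ahead of the robot, y to its left, z up, the work surface at z = 0. Lengths are in m, angles in rad, forces in N, time in s.
With the tool pointing down it reaches from about 0.3 to 0.825 m from the base axis. Payload 5.4 kg.
Tool frame: the origin (TCP) lies on the front face of the gripper's body, between the roots of the fingers; the fingertips stand 88 mm ahead of it and the grasp point (between the pads) lies 69 mm ahead of it; z points along the fingers, y is the line along which they close (so a half turn about z gives the same grasp; the last joint's range is limited). The gripper opens to 92 mm and grips with 3 to 60 N. Pads are 20 mm wide; open, the fingers measure 128 mm over their backs; the gripper's body (75 mm by 189 mm) begins 69 mm behind the grasp point.
Start: joints at [-1.48, 0.158, 1.597, -0, 1.386, -0.21], TCP at [0.17, -0.549, 0.303] pointing down, gripper open.
Joint ranges: [-2.91, 2.91], [-0.94, 2.29], [0.18, 2.7], [-1.29, 4.43], [0.17, 2.64], [-3, 3]. Speed limits (rad/s): [2.57, 2.57, 3.14, 3.14, 3.14, 3.14].

### API

Orientations are given as a unit quaternion [x, y, z, w].
In Python, from plant import env gives the robot as it stands. The module is installed in compiled form; this text tells all that it offers.
- The arm moves only by the shell command python3 -m creep 'ROWS' [OPENING] [FORCE]. ROWS is JSON, a list of rows, each an object with "slide": the shift along the tool's x, y, z in m, a list of three; "dr": the turn, a rotation vector about the tool's x, y, z in degrees, a list of three. A call has 1 to 12 rows; each row shifts and turns the commanded pose from where the row before left it, along the tool's axes as they then stand; what a row does not reach is not made up. A row lasts 1/8 s, in which the tool goes at most 62.5 mm and 10.7 degrees, less where a joint would pass 70% of its speed; a pose out of reach is approached as far as the arm can. A call is refused whole if a number of a shift passes 0.0625 or a number of a turn 10.7, either way. A call with a gripper value outside its range is refused whole. OPENING is the opening, from -1 (shut) to 1 (fully open), set as the call begins (- or left out, the last holds). The fingers move at their own pace and stop on an object; FORCE is the grip in N (left out, the last holds). Time passes only in rows, so rows that do not move let the fingers close. It gives the time, the measured TCP pose, the force and the opening at its end, in the units of the state.
- env.sense(): the state, without advancing time (a new reading comes with each control period).
- env.read_camera(name): name is "scene" or "top" or "wrist"; returns a dict with "color" (400x640x3 uint8, blue, green, red), "fov_y" (degrees; the focal length in pixels is half the picture's height over the tangent of half this angle, whatever the lens; pixels are square), "cx", "cy" (the principal point, pixels), "rvec" (rotation vector, rad) and "tvec" (3), from world to camera coordinates, as OpenCV has them; the wrist camera has in their place "T_tool_cam" (4x4, takes a point from camera to tool coordinates, whose origin is the TCP and whose axes are the flange's). Camera axes: x right, y down, z forward; pixel columns grow to the right and rows downward; lengths in m; the calibration is good to about 2 mm. A picture is of the moment at which its call begins: read the wrist's pose just before it. There is no depth.
- env.finish_job(): hands the job in, once; it reports no verdict.
Trained networks look in the newest picture that a camera, given by its name, has taken for a name from the list of things; names that differ only in an ending like _2 or _b are one class to them, and where a whole thing is asked for, a point or a joint stands for the part that bears it (a point fixed in the world has none). Each returns a list of dicts, best first, with "confidence" (0 to 1); they miss things now and then, are a little off and sometimes report something else, mostly with a low value. They report only what shows in the picture. A call takes as long as a camera call. They do not tell look-alikes from the thing itself.
- env.silhouettes(camera, query): "mask" (400x640 bool, what is visible of it).
- env.landmark_of(camera, query): "position" ([x, y, z] in m, in world coordinates, good to about 4 mm: a listed point, or the origin of a listed thing).
The state is a dict: "time": time; "q": joint angles; "qd": joint speeds; "effort": joint torques, N m; "eef_pos": TCP position; "ee_rot": TCP orientation; "wrist_force": force on the tool from outside, world axes, zero at the start; "torque": the same for the moment, N m; "grip_width": opening from 0.0 (shut) to 1.0 (fully open).
Only numpy, scipy, OpenCV 4.12 (cv2) and the standard library are available. Lean on these libraries where they do the work, as an engineer would, in place of code of your own. Each camera call takes 0.05 s, during which the arm holds its last target. There are 200 camera calls.

### The job

Give the plating turntable a test spin before streaking: with a fingertip, flick its plate round, either way, hard enough that the long black index mark runs past the fixed pointer at least once with nothing touching the plate. When the mark comes round to the pointer again (that time or a later one), stop the still turning plate with one touch of a fingertip on its bare top face so that the mark stands at the pointer, within a pointer's width; from the first passing on, do not touch the plate while the mark is elsewhere or drag it into place. Leave the dish untouched in its ring and the things round about where they are, and finish with the fingertip still pressed on the plate, holding it there.

Things in the scene. Friction and masses are not known exactly. Their poses are not given: they have to be found in the camera images.
- turntable: Plating turntable's fixed grey base, 172 mm across. Origin: on the bench under the axis of rotation; its x axis points from that axis towards the pointer, z up. On that side a foot 26 mm wide juts out to 114 mm from the axis and carries the pointer's post, whose black cap reaches 57 mm above the bench, 111 mm from the axis.
- plate_center (a point): Centre of the flat top face of the free-turning aluminium plate (radius 90 mm, 10 mm thick), 46 mm above the bench. The dish's black ring stands 5 mm above it out to 36 mm from the axis; from there to the rim it is flat and bare, the fine rings and ticks only engraved: a fingertip pressed on it drives or stops it by friction.
- index_mark (a point): Outer part of the plate's index mark, the one long, broad black line on it (47 mm long, 8 mm wide, flat) running outward along a radius. The point lies on its centre line, on the top face, 85 mm from the axis, and turns with the plate. The eleven other ticks at the rim are short (6 mm) and thin.
- pointer (a point): Where the mark belongs: the point of the plate's top face, 85 mm from the axis, under the pointed end of the fixed pointer, a small black arrow blade 12 mm wide that lies 4 mm above the plate's rim, aims at the axis (tip 78 mm from it) and is carried by a thin steel post with a black cap just outside the rim.
- plate (a joint): Angle of the plate in rad, counted through whole turns, growing anticlockwise from above. Mark at pointer: 0 and every multiple of 6.283. Starts between 1.6 and 4.7. Left alone it runs down slowly, losing each second 7 to 14 % of its speed plus 0.02 to 0.05 rad/s. Moment of inertia 0.002 to 0.004 kg m2: a fingertip pressing with a few newtons stops it almost at once.
- petri_dish: Open culture dish, 60 mm wide, 12 mm high, lying loose inside the black retaining ring in the middle of the plate and riding round with it. Origin: centre of its underside, 46 mm above the bench.
- petri_lid: Lid of the culture dish, clear flat disc 63 mm wide, 9 mm high; a bystander on the bench. Origin: centre of its underside.
- specimen_pot: White screw-cap pot, 50 mm wide, 55 mm high; a bystander on the bench. Origin: centre of its underside.
- dropper_bottle: Brown dropper bottle with black rubber bulb, 33 mm wide, 82 mm high; a bystander on the bench. Origin: centre of its underside.
- forceps: Steel forceps, 126 mm long, lying flat, 8 mm high; a bystander on the bench. Origin: centre of its underside.
- marker: Marker pen with black cap, 132 mm long, lying, 14 mm high; a bystander on the bench. Origin: centre of its underside.
- bench_timer: Flat three-key bench timer, 62 x 64 mm, 19 mm high; a bystander on the bench. Origin: centre of its underside.
- tape: Roll of label tape, 64 mm wide, 20 mm high, lying flat; a bystander on the bench. Origin: centre of its underside.
Not all that is in view belongs to the job. Leave any red look-alike of the petri_dish alone.

How it is judged:
On the way, in this order (a step that is already met when the one before it is completed fails the run):
1. after the flick the mark has run past the pointer once with the plate turning free of the robot (contact force between each of the fingers, the arm and plate below 0.05 N and ((value of joint plate above 6.33319 rad and velocity of joint plate above 0.4 rad/s) or (value of joint plate below -0.05 rad and velocity of joint plate below -0.4 rad/s))), for 0.2 s.
2. the mark comes round towards the pointer again, the plate still turning free (contact force between each of the fingers, the arm and plate below 0.05 N and ((value of joint plate above 11.9664 rad and velocity of joint plate above 0.1 rad/s) or (value of joint plate below -5.68319 rad and velocity of joint plate below -0.1 rad/s))).
At the end, for the whole second after the job is handed in: The plate is at rest with the index mark within 12 mm of the place under the pointer, after passing the pointer at least once before; a fingertip is still pressed on the plate with more than 0.3 N; the dish still lies in its ring (horizontal distance between index_mark and pointer below 0.012 m and velocity of joint plate between -0.03 and 0.03 rad/s and (value of joint plate above 12.2664 rad or value of joint plate below -5.98319 rad) and contact force between the fingers and plate above 0.3 N and horizontal distance between petri_dish and plate_center below 0.006 m and height (world z) of petri_dish below 0.05 m); the arm keeps its last pose, push and grip.
It fails at once if once the mark has run past the pointer, the plate is touched while the mark is more than 30 mm from the pointer ((value of joint plate above 6.68319 rad or value of joint plate below -0.4 rad) and contact force between any of the fingers, the arm and plate above 0.2 N and horizontal distance between index_mark and pointer above 0.03 m).
It fails at once if the dish is touched, lifted or knocked out of its ring (contact force between the fingers and petri_dish above 0.3 N or height (world z) of petri_dish above 0.052 m or horizontal distance between petri_dish and plate_center above 0.01 m).
It fails at once if a thing beside the turntable is shifted by more than 15 mm (distance of any of petri_lid, specimen_pot, dropper_bottle, forceps, marker, bench_timer, tape from where it was at the start of the episode above 0.015 m).
It also fails if it takes over 61 s, if anything falls off the work surface, if the arm or the gripper's body presses on something with over 40 N, if the wrist force passes 120 N, or if a joint passes its speed limit or range.

## Working session

There is one attempt and no reset: what is moved stays moved. The work goes in short steps, Python scripts to look and compute and a shell command to move; the robot and the scene stay as the last step left them, time stands still between calls to the robot, and variables do not carry over. Pictures are saved under pics/ and viewed, on a budget of 10 in all, crops included, one or two more only if the job needs it, and the job is handed in when it is done.

```bash
mkdir -p pics; cat > h.py <<'E'
from plant import env
import numpy as np, cv2
from scipy.spatial.transform import Rotation as R
def proj(c,P):
    f=200/np.tan(np.radians(c['fov_y'])/2)
    K=np.array([[f,0,c['cx']],[0,f,c['cy']],[0,0,1.]])
    return cv2.projectPoints(np.array(P,float).reshape(-1,3),np.array(c['rvec']),np.array(c['tvec']),K,None)[0].reshape(-1,2)
def ray(c,uv,z):
    f=200/np.tan(np.radians(c['fov_y'])/2)
    Rm=cv2.Rodrigues(np.array(c['rvec'],float))[0];t=np.array(c['tvec']).ravel()
    o=-Rm.T@t; d=Rm.T@np.array([(uv[0]-c['cx'])/f,(uv[1]-c['cy'])/f,1]); return o+d*(z-o[2])/d[2]
E
python3 - <<'E'
from h import *
s=env.sense();print({k:np.round(v,3) for k,v in s.items()})
for n in ['top','scene']:
    c=env.read_camera(n);cv2.imwrite(f'pics/{n}0.png',c['color'])
    for q in ['turntable','plate_center','index_mark','pointer','petri_dish','petri_lid','specimen_pot','dropper_bottle','forceps','marker','bench_timer','tape']:
        r=env.landmark_of(n,q); print(n,q,[(np.round(x['position'],3).tolist(),round(x['confidence'],2),np.round(proj(c,x['position'])[0]).tolist()) for x in r[:2]])
print(env.sense()['time'])
E
```

```text
{'time': np.float64(0.0), 'q': array([-1.48 ,  0.159,  1.598, -0.   ,  1.386, -0.21 ]), 'qd': array([-0.   , -0.001,  0.001,  0.001,  0.001,  0.001]), 'effort': array([ 1.0000e-03, -3.8557e+01, -3.2211e+01,  7.0000e-02,  3.8000e-02,
       -0.0000e+00]), 'eef_pos': array([ 0.17 , -0.549,  0.302]), 'ee_rot': array([ 0.989,  0.15 ,  0.   , -0.001]), 'wrist_force': array([-0.04 ,  0.308, -1.388]), 'torque': array([-0.023,  0.046, -0.051]), 'grip_width': np.float64(1.003)}
top turntable [([0.544, 0.037, 0.002], 0.63, [303.0, 187.0])]
top plate_center [([0.545, 0.04, 0.042], 0.79, [302.0, 184.0])]
top index_mark [([0.534, -0.047, 0.044], 0.72, [334.0, 187.0])]
top pointer [([0.623, 0.062, 0.044], 0.85, [293.0, 155.0])]
top petri_dish [([0.559, -0.167, -0.002], 0.96, [377.0, 182.0]), ([0.457, -0.179, -0.002], 0.79, [383.0, 218.0])]
top petri_lid [([0.419, 0.248, -0.0], 0.66, [225.0, 234.0])]
top specimen_pot [([0.519, -0.299, 0.001], 0.73, [426.0, 195.0])]
top dropper_bottle [([0.453, -0.321, 0.0], 0.47, [435.0, 219.0])]
top forceps [([0.351, -0.139, -0.005], 0.41, [369.0, 258.0])]
top mar
[... 355 characters left out ...]
([0.543, 0.038, 0.042], 0.67, [295.0, 211.0])]
scene index_mark [([0.534, -0.047, 0.042], 0.68, [322.0, 204.0]), ([0.354, -0.137, 0.002], 0.67, [386.0, 236.0])]
scene pointer [([0.626, 0.066, 0.046], 0.79, [272.0, 200.0])]
scene petri_dish [([0.353, 0.361, 0.004], 0.8, [214.0, 303.0]), ([0.541, 0.035, 0.047], 0.61, [296.0, 210.0])]
scene petri_lid [([0.413, 0.247, -0.004], 0.78, [249.0, 275.0]), ([0.544, 0.039, 0.001], 0.43, [295.0, 224.0])]
scene specimen_pot []
scene dropper_bottle []
scene forceps [([0.356, -0.137, -0.002], 0.64, [386.0, 236.0])]
scene marker [([0.358, 0.076, 0.001], 0.47, [320.0, 261.0])]
scene bench_timer [([0.499, 0.347, 0.002], 0.67, [196.0, 268.0])]
scene tape []
1.3
```

View pics/top0.png

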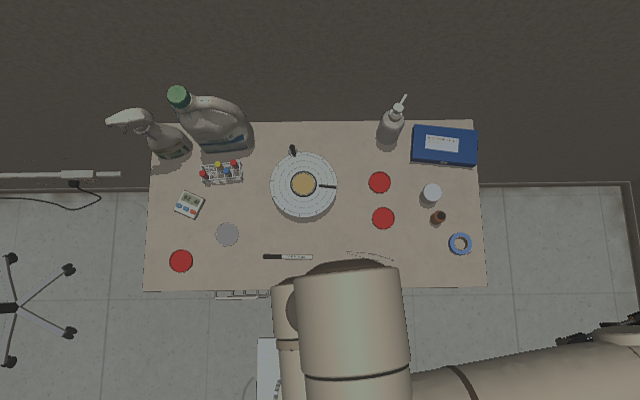

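View pics/scene0.png

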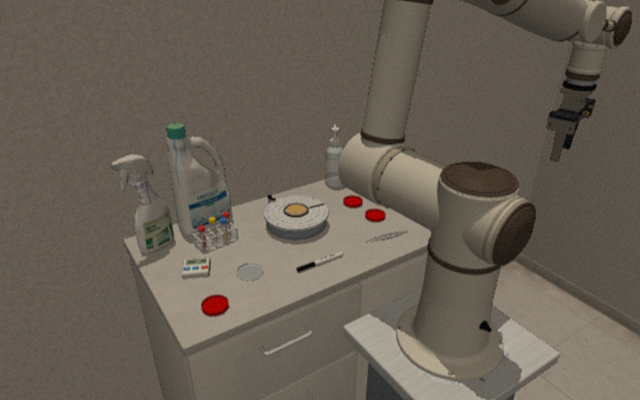

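Top view: the turntable is at px (303,184), with the mark pointing right to (335,187) and the pointer at (293,150) on the far side. The dish on the plate is the tan one at (303,184). The red discs at (379,182), (383,218) and (181,261) are look-alikes, so I'll leave them alone. The plate stands at about 4.3 rad. I'll spin it anticlockwise from the near side, opposite the pointer, where the tool's x axis already points radially.

```bash
python3 -m creep '[{"slide":[0.042,-0.041,0.011],"dr":[0,0,0]},{"slide":[0.042,-0.041,0.011],"dr":[0,0,0]},{"slide":[0.042,-0.041,0.011],"dr":[0,0,0]},{"slide":[0.042,-0.041,0.011],"dr":[0,0,0]},{"slide":[0.042,-0.041,0.011],"dr":[0,0,0]},{"slide":[0.042,-0.041,0.011],"dr":[0,0,0]},{"slide":[0.042,-0.041,0.011],"dr":[0,0,0]},{"slide":[0.042,-0.041,0.011],"dr":[0,0,0]},{"slide":[0.042,-0.041,0.011],"dr":[0,0,0]},{"slide":[0.042,-0.041,0.011],"dr":[0,0,0]},{"slide":[0.042,-0.041,0.011],"dr":[0,0,0]},{"slide":[0,0,0],"dr":[0,0,0]}]' -1 20
python3 - <<'E'
from h import *
s=env.sense();print(s['time'],s['eef_pos'],s['ee_rot'],s['wrist_force'],s['grip_width'])
ims=[]
for n in ['top','scene','wrist']:
    c=env.read_camera(n);ims.append(c['color'])
    if n=='wrist': print(np.round(c['T_tool_cam'],3).tolist(),c['fov_y'],c['cx'],c['cy'])
    for q in ['plate_center','index_mark','pointer']:
        r=env.landmark_of(n,q); print(n,q,[(np.round(x['position'],3).tolist(),round(x['confidence'],2)) for x in r[:2]])
a=cv2.resize(ims[0][100:250,220:420],(400,300));b=cv2.resize(ims[1][150:300,200:400],(400,300))
cv2.imwrite('pics/m1.png',np.vstack([np.hstack([a,b]),np.hstack([cv2.resize(ims[2],(480,300)),np.zeros((300,320,3),np.uint8)])]))
E
```

```text
time: 2.8
eef_pos: [0.4783, 0.0217, 0.1808]
ee_rot: [0.988, 0.153, -0.001, -0.001]
wrist_force: [0.4, 0.3, -0.4]
grip_width: 0.003
2.8 [0.47826973 0.0216713  0.18080424] [ 9.88264127e-01  1.52752147e-01 -7.04555709e-04 -5.49079700e-04] [ 0.37808941  0.27724164 -0.36407952] 0.0034303296452371304
top plate_center []
top index_mark []
top pointer []
scene plate_center [([0.545, 0.04, 0.042], 0.74)]
scene index_mark []
scene pointer [([0.627, 0.065, 0.045], 0.96)]
[[-0.001, -0.956, -0.294, 0.083], [1.0, -0.001, -0.001, 0.0], [0.001, -0.294, 0.956, -0.083], [0.0, 0.0, 0.0, 1.0]] 58.782657732464955 320.56836634681895 200.4814434068368
wrist plate_center []
wrist index_mark [([0.533, -0.048, 0.045], 0.92)]
wrist pointer []
```

View pics/m1.png

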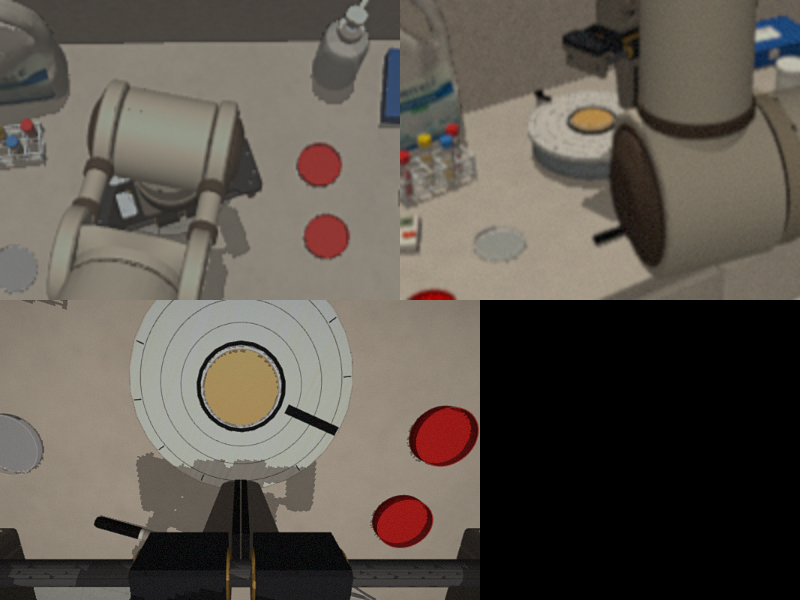

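The wrist view shows the plate clearly, with the mark at px (415,160) in its full-size picture. The top and scene views are mostly blocked here. I'll refine the centre from the current view, then go down to just above the plate.

```bash
cat >> h.py <<'E'
C0=np.array([0.5443,0.0387]); PA=np.radians(17.9)
def wcam():
    s=env.sense(); c=env.read_camera('wrist')
    T=np.eye(4);T[:3,:3]=R.from_quat(s['ee_rot']).as_matrix();T[:3,3]=s['eef_pos']
    M=np.linalg.inv(T@np.array(c['T_tool_cam']))
    c['rvec']=cv2.Rodrigues(M[:3,:3])[0];c['tvec']=M[:3,3]; return s,c
def angle(c,C=C0,r=np.arange(.042,.084,.003)):
    "mark angle rel. pointer (deg), darkness; from wrist picture"
    a=np.radians(np.arange(0,360,.5));g=cv2.cvtColor(c['color'],cv2.COLOR_BGR2GRAY)
    rr,aa=np.meshgrid(r,a);P=np.stack([C[0]+rr*np.cos(aa+PA),C[1]+rr*np.sin(aa+PA),0*rr+.046],-1)
    uv=proj(c,P).astype(np.float32).reshape(*rr.shape,2)
    v=cv2.remap(g,uv[...,0].copy(),uv[...,1].copy(),cv2.INTER_LINEAR,borderValue=255)
    d=(v<55)
    n=d.mean(1); return v,n,a
E
python3 - <<'E'
from h import *
s,c=wcam(); g=cv2.cvtColor(c['color'],cv2.COLOR_BGR2GRAY)
print('proj C',proj(c,[*C0,.046]))
ys,xs=np.where(g<60)
P=np.array([ray(c,(x,y),.051)[:2] for x,y in zip(xs,ys)])
d=np.hypot(*(P-C0).T);k=(d<.042)&(d>.027)
A=np.c_[2*P[k],np.ones(k.sum())];b=(P[k]**2).sum(1);x=np.linalg.lstsq(A,b,rcond=None)[0]
print('ring',x[:2],np.sqrt(x[2]+x[0]**2+x[1]**2),k.sum())
v,n,a=angle(c);i=np.argsort(-n)[:12];print(np.degrees(a[i]),n[i])
E
python3 -m creep '[{"slide":[0.0,-0.012,0.021],"dr":[0,0,0]},{"slide":[0,-0.011,0.020],"dr":[0,0,0]},{"slide":[0,0,0],"dr":[0,0,0]}]'
python3 - <<'E'
from h import *
s,c=wcam();print(s['eef_pos'],s['wrist_force'])
cv2.imwrite('pics/w2.png',c['color'])
v,n,a=angle(c);i=np.argsort(-n)[:12];print(np.degrees(a[i]),n[i])
E
```

```text
proj C [[320.00044279 115.10908682]]
ring [0.54349193 0.03693172] 0.03329165657134781 1737
[243.  243.5 242.5 246.  245.5 245.  244.5 244.  247.  246.5 242.  247.5] [0.92857143 0.92857143 0.92857143 0.92857143 0.92857143 0.92857143
 0.92857143 0.92857143 0.92857143 0.92857143 0.78571429 0.78571429]
time: 3.82
eef_pos: [0.4697, 0.041, 0.1393]
ee_rot: [0.989, 0.15, -0.002, -0.001]
wrist_force: [-0.4, -0.3, 0.9]
grip_width: 0.004
[0.46973709 0.04097404 0.13927812] [-0.35125727 -0.28266443  0.86195694]
[243.  243.5 242.5 246.  245.5 245.  244.5 244.  247.  246.5 247.5 242. ] [0.92857143 0.92857143 0.92857143 0.92857143 0.92857143 0.92857143
 0.92857143 0.92857143 0.92857143 0.92857143 0.85714286 0.71428571]
```

View pics/w2.png

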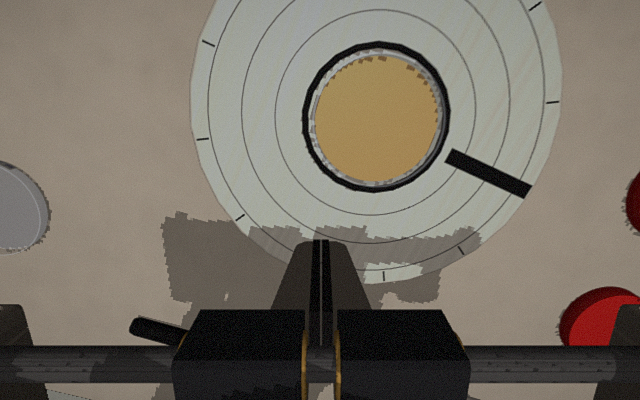

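The centre from the ring agrees with the networks to 2 mm, and the mark stands at 245° (4.28 rad). The fingertips are about 5 mm above the bare face. Next I'll press gently to learn the stiffness.

```bash
python3 -m creep '[{"slide":[0.003,0,0.0045],"dr":[0,0,0]},{"slide":[0,0,0.001],"dr":[0,0,0]}]'; python3 -m creep '[{"slide":[0,0,0.001],"dr":[0,0,0]}]';  python3 -m creep '[{"slide":[0,0,0.001],"dr":[0,0,0]}]'
```

```text
time: 4.12
eef_pos: [0.4747, 0.041, 0.1357]
ee_rot: [0.989, 0.15, 0.001, 0.0]
wrist_force: [1.0, 0.5, -0.6]
grip_width: 0.005
time: 4.25
eef_pos: [0.4744, 0.0411, 0.1345]
ee_rot: [0.989, 0.15, 0.0, 0.0]
wrist_force: [0.5, 0.3, 0.4]
grip_width: 0.002
time: 4.38
eef_pos: [0.4745, 0.0411, 0.1344]
ee_rot: [0.989, 0.15, 0.0, 0.0]
wrist_force: [-7.2, -0.2, 14.5]
grip_width: 0.002
```

```bash
python3 -m creep '[{"slide":[0,0.010,0],"dr":[0,0,0]},{"slide":[0,0.018,0],"dr":[0,0,0]},{"slide":[0,0.018,0],"dr":[0,0,0]},{"slide":[0,0.018,-0.02],"dr":[0,0,0]},{"slide":[0,-0.01,-0.02],"dr":[0,0,0]},{"slide":[0,-0.01,0],"dr":[0,0,0]}]'
cat > look.py <<'E'
from h import *
import sys
t0=[];A=[]
for j in range(int(sys.argv[1])):
    s,c=wcam();v,n,a=angle(c,np.array([.5437,.0377]))
    k=n>.6; m=np.degrees(np.angle(np.exp(1j*a[k]).mean()))%360 if k.any() else np.nan
    print(round(float(s['time']),3),round(m,1),k.sum(),round(float(n.max()),2),np.round(s['eef_pos'],4),np.round(s['wrist_force'],1))
if len(sys.argv)>2: cv2.imwrite(sys.argv[2],c['color'])
E
python3 look.py 4 pics/w3.png
```

```text
time: 5.12
eef_pos: [0.4879, -0.0011, 0.1744]
ee_rot: [0.989, 0.149, 0.001, 0.001]
wrist_force: [0.3, -0.1, -0.1]
grip_width: 0.002
5.125 325.2 12 0.93 [ 0.4879 -0.0011  0.1744] [ 0.3 -0.1 -0.1]
5.175 330.5 11 0.79 [4.866e-01 4.000e-04 1.731e-01] [ 0.1  1.1 -0.2]
5.225 335.8 10 0.71 [4.863e-01 1.000e-04 1.724e-01] [ 0.6  0.6 -0.4]
5.275 340.0 5 0.64 [ 4.862e-01 -1.000e-04  1.721e-01] [-0.   0.4 -0.5]
```

View pics/w3.png

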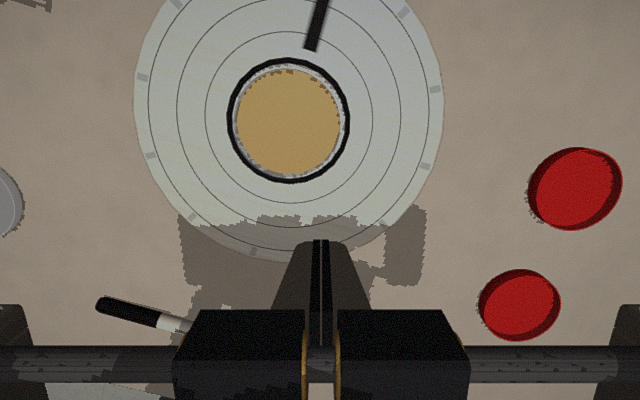

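The plate is turning freely at about 1.83 rad/s, with the mark at about 340° and about to pass the pointer. I'll hover about 8 mm above the plate and keep watching.

```bash
sed -i 's/r=np.arange(.042,.084,.003)/r=np.arange(.041,.060,.002)/' h.py
python3 -m creep '[{"slide":[0,-0.009,0.01],"dr":[0,0,0]},{"slide":[0,-0.009,0.01],"dr":[0,0,0]},{"slide":[0,0,0.009],"dr":[0,0,0]},{"slide":[0,0,0],"dr":[0,0,0]},{"slide":[0,0,0],"dr":[0,0,0]},{"slide":[0,0,0],"dr":[0,0,0]},{"slide":[0,0,0],"dr":[0,0,0]},{"slide":[0,0,0],"dr":[0,0,0]}]'
python3 look.py 3; python3 -m creep '[{"slide":[0,0,0],"dr":[0,0,0]},{"slide":[0,0,0],"dr":[0,0,0]},{"slide":[0,0,0],"dr":[0,0,0]},{"slide":[0,0,0],"dr":[0,0,0]},{"slide":[0,0,0],"dr":[0,0,0]},{"slide":[0,0,0],"dr":[0,0,0]}]'; python3 look.py 3
```

```text
time: 6.32
eef_pos: [0.4818, 0.0164, 0.1444]
ee_rot: [0.989, 0.15, 0.0, 0.0]
wrist_force: [0.3, 0.5, 0.2]
grip_width: 0.009
6.325 91.2 14 1.0 [0.4818 0.0164 0.1444] [0.3 0.5 0.2]
6.375 96.2 14 1.0 [0.4818 0.0164 0.1443] [-0.1 -1.  -0.2]
6.425 101.2 14 1.0 [0.4818 0.0165 0.1443] [0.9 0.6 0.9]
time: 7.22
eef_pos: [0.4817, 0.0165, 0.1442]
ee_rot: [0.989, 0.15, 0.0, 0.0]
wrist_force: [0.3, 0.3, -0.4]
grip_width: 0.01
7.225 175.2 14 0.9 [0.4817 0.0165 0.1442] [ 0.3  0.3 -0.4]
7.275 179.5 15 0.9 [0.4817 0.0165 0.1442] [-0.5  0.1  0.1]
7.325 183.8 14 0.9 [0.4817 0.0165 0.1442] [-0.1  0.1  0.3]
```

```bash
python3 -m creep '[{"slide":[0,0,0.006],"dr":[0,0,0]}]'; python3 look.py 5;  python3 -m creep '[{"slide":[0,0,0.001],"dr":[0,0,0]},{"slide":[0,0,0],"dr":[0,0,0]},{"slide":[0,0,0],"dr":[0,0,0]},{"slide":[0,0,0],"dr":[0,0,0]}]'; python3 look.py 3
```

```text
time: 7.5
eef_pos: [0.4821, 0.0164, 0.1384]
ee_rot: [0.989, 0.15, 0.001, 0.0]
wrist_force: [1.0, 0.3, -0.6]
grip_width: 0.004
7.5 198.8 14 0.9 [0.4821 0.0164 0.1384] [ 1.   0.3 -0.6]
7.55 202.7 14 0.9 [0.4813 0.0165 0.1372] [-0.5  0.6 -1.1]
7.6 207.0 13 0.9 [0.4812 0.0166 0.1373] [0.  0.3 0.3]
7.65 211.2 14 0.9 [0.4813 0.0166 0.1376] [ 0.  -0.3 -0.4]
7.7 215.2 14 0.9 [0.4815 0.0165 0.1379] [ 0.4 -0.1 -0.8]
time: 8.25
eef_pos: [0.4818, 0.0165, 0.1373]
ee_rot: [0.989, 0.15, 0.0, 0.0]
wrist_force: [-0.6, 0.6, -0.2]
grip_width: 0.005
8.25 259.8 14 0.9 [0.4818 0.0165 0.1373] [-0.6  0.6 -0.2]
8.3 263.8 14 0.9 [0.4818 0.0165 0.1372] [0.3 1.4 0.2]
8.35 267.5 15 0.9 [0.4817 0.0165 0.1372] [-0.3  0.1  0.4]
```

```bash
python3 -m creep '[{"slide":[0,0,0],"dr":[0,0,0]},{"slide":[0,0,0],"dr":[0,0,0]},{"slide":[0,0,0],"dr":[0,0,0]},{"slide":[0,0,0],"dr":[0,0,0]},{"slide":[0,0,0],"dr":[0,0,0]}]'; python3 look.py 3
```

```text
time: 9.02
eef_pos: [0.4817, 0.0165, 0.1372]
ee_rot: [0.989, 0.15, -0.0, -0.0]
wrist_force: [-0.3, 0.3, 0.2]
grip_width: 0.005
9.025 318.2 14 1.0 [0.4817 0.0165 0.1372] [-0.3  0.3  0.2]
9.075 321.8 14 1.0 [0.4817 0.0165 0.1372] [ 0.4 -0.2 -0.2]
9.125 325.5 15 1.0 [0.4817 0.0165 0.1372] [-0.4 -0.  -0.3]
```

```bash
python3 -m creep '[{"slide":[0,0,0],"dr":[0,0,0]},{"slide":[0,0,0],"dr":[0,0,0]},{"slide":[0,0,0],"dr":[0,0,0]},{"slide":[0,0,0.0055],"dr":[0,0,0]},{"slide":[0,0,0],"dr":[0,0,0]}]'; python3 look.py 3 pics/w4.png
```

```text
time: 9.8
eef_pos: [0.4829, 0.0156, 0.1344]
ee_rot: [0.989, 0.15, 0.0, 0.001]
wrist_force: [-6.6, -3.4, 21.8]
grip_width: 0.005
9.8 2.2 16 0.8 [0.4829 0.0156 0.1344] [-6.6 -3.4 21.8]
9.85 2.2 16 0.8 [0.4829 0.0156 0.1344] [-8.3 -2.9 21. ]
9.9 2.2 16 0.8 [0.4829 0.0156 0.1344] [-7.6 -3.  21.3]
```

View pics/w4.png

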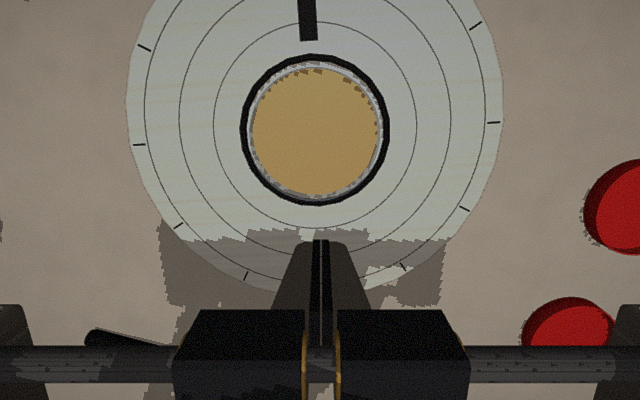

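```bash
python3 - <<'E'
from h import *
for n in ['scene','wrist']:
    env.read_camera(n)
    for q in ['index_mark','pointer','petri_dish']: print(n,q,[(np.round(x['position'],3).tolist(),round(x['confidence'],2)) for x in env.landmark_of(n,q)[:3]])
print(env.sense()['wrist_force'],env.sense()['time']); env.finish_job()
E
```

```text
scene index_mark [([0.622, 0.066, 0.043], 0.63)]
scene pointer [([0.628, 0.066, 0.045], 0.89)]
scene petri_dish [([0.35, 0.361, 0.003], 0.81), ([0.541, 0.035, 0.046], 0.67)]
wrist index_mark []
wrist pointer []
wrist petri_dish [([0.543, 0.041, 0.048], 0.95), ([0.452, -0.176, 0.002], 0.95), ([0.557, -0.171, -0.002], 0.79)]
[-7.25367442 -2.55000375 20.57138452] 10.35
the job is handed in; nothing more can be done
```

I flicked the plate anticlockwise with the closed fingertips at about 1.8 rad/s. The mark ran past the pointer once with nothing touching the plate. When it came round again, still turning at about 1.2 rad/s, I stopped it with one press. I handed the job in at about 10.4 s with the fingertips still holding the plate; the hand-in gives no verdict.

- **Mark and pointer:** my wrist-camera measurement puts the mark about 2° past the pointer, roughly 3 mm. The scene network puts the two points about 6 mm apart. Both are inside the 12 mm limit.
- **Plate:** it stood still over the last three pictures, with about 21 N pressing on it.
- **Dish:** it still lies in its ring. The networks place it within about 4 mm of the centre, which is as accurate as they get.
- **Other things on the bench:** the arm never went low near them and I saw no contact, but I did not re-measure each one.
- **Missed detections:** the wrist network did not find the mark or the pointer in the last picture, because the pointer is out of its view there.

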